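# Set and lock the dial cover of a vial carousel

## Task

Turn the clear dial cover of the vial carousel until its opening stands squarely over the vial with the yellow cap, leaving the vials and the other things on the bench undisturbed. Then lock the cover there: press the red-winged stud at the rim down against its spring, turn it a quarter turn clockwise (seen from above) and let go, so that it stays down.

Things in the scene. Friction and masses are not known exactly. Their poses are not given: they have to be found in the camera images.
- carousel: vial carousel, fixed: slate-grey round tray, 252 mm across, wall 45 mm high. Origin: centre of its underside, on the cover's axis. Six compartments, centres 72 mm off the axis at 0, 60 .. 300 deg anticlockwise from its +x; the one at 0 is a white blank (park), the others hold one vial each. At its +y side a grey bracket with the lock stud (44 mm wide, to 152 mm off the axis)
- hub_axis (a point): point on the cover's axis, at the top of its white hub, 98 mm above the bench
- cover (a joint): dial cover's angle in the carousel, rad, anticlockwise +; 0 = opening over the blank; stops at +-3.5. Stays where left (friction 0.12 N m). Disc 264 mm across, top 92 mm above the bench: clear, teal rim, teal-edged wedge opening 48 deg wide, 30 to 112 mm off the axis. Six 22 mm rim notches: one is under the stud whenever the opening is centred on a compartment
- opening (a point): middle of the cover's opening, 72 mm from the axis, at the cover's top face (92 mm above the bench)
- fin_top (a point): middle of the top edge of the cover's teal push fin, across the axis from the opening, 128 mm above the bench. Upright rib, 10 mm thick, 36 mm high above the cover, running radially from 38 to 92 mm off the axis: push its flat side to turn the cover. Frame x points to the axis and opening
- stud_push (a joint): how far the stud is pressed down, m: 0 = up, 0.014 = end. Spring 4 N at 0, 8 N at the end. Its round-nosed 8 mm pin enters a rim notch of the cover: it goes down only with the cover within about 4 deg of a compartment (the nose then centres it). To lock, press past 0.011 before turning; it then stays at about 0.010 when let go
- stud_turn (a joint): turn of the stud, rad, clockwise seen from above: 0 = as at the start, 1.6 = stop. Turning it while it is up does nothing useful: away from 0 (by over 0.2) it cannot be pressed in, so turn it back first. Pressed in and turned past about 0.7 it cannot spring up again. Friction 0.02 N m
- stud_wing (a point): grip point of the stud's red wing on the stud's axis, 124 mm from the carousel's axis at its +y side; 160 mm above the bench when up. Wing 40 mm along this frame's x, 14 mm thick along y, from 22 mm below to 7 mm above this point. Below it a stem and a steel boss, 32 mm across, top 122 mm above the bench: keep fingertips above that, also when pressed in
- vial_yellow: the wanted vial: white, yellow screw cap, 36 mm across, 62 mm tall, standing loose in one of the compartments (its floor is 5 mm above the bench) under the cover. Origin: centre of its underside
- vial_red: vial, white, red cap, 32 x 58 mm, in another compartment; leave standing. Origin: centre of its underside
- vial_green: vial, white, green cap, 32 x 56 mm, in another compartment; leave standing. Origin: centre of its underside
- vial_amber_a: brown vial, black cap, red label, 42 x 72 mm, in another compartment; leave standing. Origin: centre of its underside
- vial_amber_b: brown vial, black cap, blue label, 42 x 70 mm, in another compartment; leave standing. Origin: centre of its underside
- tape: roll of masking tape, 100 mm across, 25 mm high, lying loose on the bench; a bystander. Origin: centre of its underside
- timer: small white timer, 62 x 62 x 18 mm, lying loose; a bystander
- note_pad: yellow note pad, 77 x 77 x 18 mm, lying loose; a bystander
- marker_blue: blue-capped marker, 132 mm long, lying loose; a bystander

How it is judged:
By the outcome, as a careful person would: the job done as asked, in the order asked, and still so for the second after the job is handed in, with the robot touching nothing.
It also fails if it takes over 58 s, if anything falls off the work surface, if the arm or the gripper's body presses on something with over 40 N, if the wrist force passes 120 N, or if a joint passes its speed limit or range.

## Robot

A 6-joint arm with a two-finger parallel gripper is mounted at the origin on a cart in front of the work surface, level with it; the furniture and walls round the work are solid. World frame = base frame: x ahead of the robot, y to its left, z up, the work surface at z = 0. Lengths are in m, angles in rad, forces in N, time in s.
With the tool pointing down it reaches from about 0.3 to 0.75 m from the base axis. Payload 8.5 kg.
Tool frame: the origin (TCP) lies at the very end of the fingers, on their centre line; the grasp point (between the pads) lies 19 mm behind it; z points along the fingers, y is the line along which they close (so a half turn about z gives the same grasp; the last joint's range is limited). The gripper opens to 88 mm and grips with 3 to 60 N. Pads are 18 mm wide; open, the fingers measure 123 mm over their backs; the gripper's body (75 mm by 187 mm) begins 45 mm behind the grasp point.
Start: joints at [0.99, 0.381, 1.297, -0, 1.464, -0.215], TCP at [0.197, 0.514, 0.239] pointing down, gripper open.
Joint ranges: [-3.11, 3.11], [-0.89, 2.33], [0.22, 2.48], [-1.42, 4.56], [0.17, 2.85], [-2.88, 2.88]. Speed limits (rad/s): [2.39, 2.39, 3.14, 3.14, 3.14, 3.14].

## Interface

Orientations are given as a unit quaternion [x, y, z, w].
In Python, from cell import robot, cams gives the robot as it stands.
- The arm moves only by the tool step_arm, never from a script. Its argument "targets" is a list that holds one entry, the list of rows, each a list of 7 numbers: the shift along the world's x, y, z in mm, then the turn, a rotation vector about the world's x, y, z in rad, then the closure in counts, from 0 (fully open) to 255 (shut). A call has 1 to 12 rows; each row is the pose to reach, as a shift and turn from the pose commanded when the call began; what a row does not reach only later rows make up. A row lasts 1/10 s, in which the tool goes at most 50 mm and 8.59 degrees, less where a joint would pass 70% of its speed; a pose out of reach is approached as far as the arm can. A call with a gripper value outside its range is refused whole. The fingers move at their own pace and stop on an object; "squeeze" is the grip in N (left out, the last holds). Time passes only in rows, so rows that repeat a pose let the fingers close. It gives the time, the measured TCP pose, the force, the opening and the grip force at its end, in the units of the state.
- robot.state(): the state, without advancing time (a new reading comes with each control period).
- cams.camera(name): name is "scene" or "side" or "wrist"; returns a dict with "frame" (400x640x3 uint8, red, green, blue), "mtx" (3x3 intrinsics, pixels), "cam_to_world" (4x4, takes a point from camera to world coordinates). Camera axes: x right, y up, looking along -z (the intrinsics and any distortion apply to the point x, -y, -z); pixel columns grow to the right and rows downward; lengths in m; the calibration is good to about 2 mm. A picture is of the moment at which its call begins. There is no depth.
- robot.sign_off(): hands the job in; it is judged then, once.
The state is a dict: "clock": time; "joints": joint angles; "joint_vel": joint speeds; "effort": joint torques, N m; "ee_pos": TCP position; "ee_rot": TCP orientation; "ft_force": force on the tool from outside, world axes, zero at the start; "moment": the same for the moment, N m; "width": finger opening in m; "finger_force": force on a finger pad.
Only numpy, scipy, OpenCV 4.12 (cv2) and the standard library are available. Lean on these libraries where they do the work, as an engineer would, in place of code of your own. Each camera call takes 0.05 s, during which the arm holds its last target. There are 200 camera calls.

## Working session

There is one attempt and no reset: what is moved stays moved. The work goes in short steps, Python scripts to look and compute and a tool call to move; the robot and the scene stay as the last step left them, time stands still between calls to the robot, and variables do not carry over. Pictures are saved under pics/ and viewed, at most 10 in all, crops included, and the job is handed in when it is done.

Besides the shell and the picture viewer there is one more tool, called after ">>>" as name([rows], argument=value, ...), one row to a line, values as JSON. step_arm: Moves the arm, as the interface text tells. Its arguments: {"type":"object","properties":{"targets":{"type":"array","items":{"type":"array","items":{"type":"array","items":{"type":"number"}}}},"squeeze":{"type":"number"}},"required":["targets"]}

```bash
mkdir -p pics; ls; python3 - <<'E'
from cell import robot,cams
import cv2,numpy as np
for n in("scene","side","wrist"):
    c=cams.camera(n);cv2.imwrite(f"pics/{n}0.png",c["frame"][:,:,::-1]);np.savez(f"pics/{n}0.npz",**c)
    print(n,c["mtx"].round(1).tolist(),c["cam_to_world"].round(3).tolist(),list(c))
print(robot.state())
E
```

```text
pics
scene [[393.3, 0.0, 319.7], [0.0, 393.3, 196.3], [0.0, 0.0, 1.0]] [[0.755, 0.3, -0.583, -0.222], [-0.655, 0.353, -0.668, -0.844], [0.006, 0.886, 0.463, 0.742], [0.0, 0.0, 0.0, 1.0]] ['frame', 'mtx', 'cam_to_world']
side [[511.0, 0.0, 306.7], [0.0, 511.0, 200.4], [0.0, 0.0, 1.0]] [[0.818, 0.264, -0.511, -0.176], [-0.575, 0.336, -0.746, -1.007], [-0.025, 0.904, 0.427, 0.715], [0.0, 0.0, 0.0, 1.0]] ['frame', 'mtx', 'cam_to_world']
wrist [[288.0, 0.0, 317.5], [0.0, 288.0, 197.6], [0.0, 0.0, 1.0]] [[0.359, -0.889, -0.286, 0.123], [0.933, 0.341, 0.111, 0.543], [-0.001, -0.307, 0.952, 0.384], [0.0, 0.0, 0.0, 1.0]] ['frame', 'mtx', 'cam_to_world']
{'clock': 0.15, 'joints': array([ 9.89691869e-01,  3.81064047e-01,  1.29797848e+00, -1.15752824e-05,
        1.46361051e+00, -2.15301452e-01]), 'joint_vel': array([-0.00010544, -0.00313103, -0.00339851,  0.00059755, -0.00120888,
        0.00143317]), 'effort': array([ 2.52489663e-03, -4.38078511e+01, -2.24615711e+01,  7.13810418e-02,
        3.43036093e-02, -7.51060338e-05]), 'ee_pos': array([0.1966322 , 0.51344351, 0.23830385]), 'ee_rot': array([ 1.81882804e-01,  9.83320072e-01, -4.90942104e-04, -2.00285314e-04]), 'ft_force': array([ 0.01275855, -0.60352999,  0.48066127]), 'moment': array([ 0.0055338 , -0.02538201,  0.0451032 ]), 'finger_force': 0.0, 'width': 0.0883760909339137}
```

View pics/scene0.png

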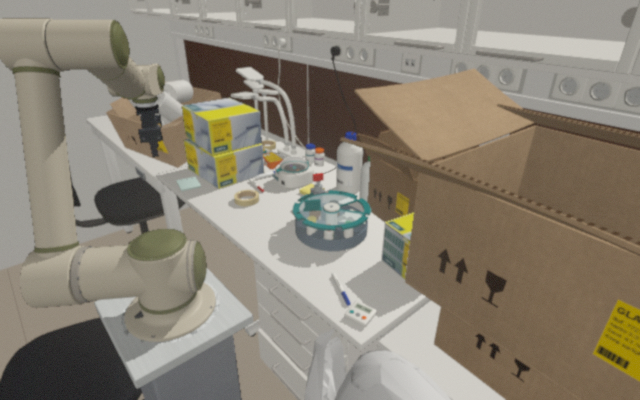

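View pics/side0.png

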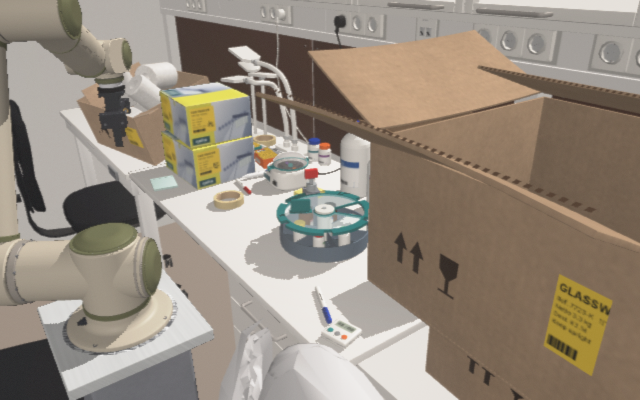

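The carousel is at about (332,215) in the scene view and (323,225) in the side view. The red wing is behind it at (318,180) and (311,173). The left stack of boxes, the bottle and the right carton all stand near it. Next I'll compute positions and zoom in.

```bash
cat > h.py <<'E'
import numpy as np,cv2
def ray(c,u,v):
    d=np.array([(u-c["mtx"][0,2])/c["mtx"][0,0],-(v-c["mtx"][1,2])/c["mtx"][1,1],-1.])
    T=c["cam_to_world"];return T[:3,3],T[:3,:3]@d
def plane(c,u,v,z):
    o,d=ray(c,u,v);return o+d*(z-o[2])/d[2]
def proj(c,P):
    T=c["cam_to_world"];p=T[:3,:3].T@(np.asarray(P,float)-T[:3,3])
    return c["mtx"][0,2]-c["mtx"][0,0]*p[0]/p[2],c["mtx"][1,2]+c["mtx"][1,1]*p[1]/p[2]
def tri(obs):
    A=np.zeros((3,3));b=np.zeros(3)
    for c,u,v in obs:
        o,d=ray(c,u,v);d/=np.linalg.norm(d);M=np.eye(3)-np.outer(d,d);A+=M;b+=M@o
    P=np.linalg.solve(A,b);return P
E
python3 - <<'E'
from h import *
S={n:dict(np.load(f"pics/{n}0.npz")) for n in("scene","side")}
out=[]
for n,(x0,y0) in dict(scene=(270,160),side=(255,150)).items():
    f=S[n]["frame"];hsv=cv2.cvtColor(f,cv2.COLOR_RGB2HSV)
    win=np.zeros(f.shape[:2],bool);win[y0:y0+110,x0:x0+130]=1
    for nm,m in dict(teal=(hsv[...,0]>80)&(hsv[...,0]<100)&(hsv[...,1]>120),red=((hsv[...,0]<6)|(hsv[...,0]>174))&(hsv[...,1]>150)).items():
        m=m&win;k,l,s,c=cv2.connectedComponentsWithStats(m.astype(np.uint8))
        for i in range(1,k):
            if s[i,4]>8:
                print(n,nm,s[i],c[i].round(1))
                if nm=="teal" and s[i,4]>100:
                    # rim: cast hull onto z=.092, fit circle
                    pts=np.argwhere(l==i)[:,::-1].astype(np.float32);h=cv2.convexHull(pts)[:,0]
                    Q=np.array([plane(S[n],*p,.092)[:2] for p in h])
                    a=np.linalg.lstsq(np.c_[2*Q,np.ones(len(Q))],(Q**2).sum(1),rcond=None)[0]
                    print(" circle",a[:2].round(4),np.sqrt(a[2]+a[0]**2+a[1]**2).round(4))
    out.append(cv2.resize(f[y0:y0+110,x0:x0+130],None,fx=5,fy=5,interpolation=cv2.INTER_CUBIC))
    cv2.imwrite(f"pics/crop_{n}.png",out[-1][:,:,::-1])
E
```

```text
scene teal [344 193  11   4  16] [349.2 194.6]
scene teal [360 199  10  15  66] [365.2 206. ]
scene teal [294 205   5   8  24] [296.  208.4]
scene teal [296 214   5   4  12] [298.2 215.5]
scene teal [342 215  24  13  83] [354.3 222.4]
scene teal [305 221  30   8  66] [318.7 225. ]
scene red [314 174   8   6  41] [317.6 176.4]
side teal [326 192  13   2  18] [332.8 192.3]
side teal [340 193  17   7  37] [349.7 195.6]
side teal [332 201  37  32 208] [354.8 220.5]
 circle [ 0.5826 -0.0216] 0.1086
side teal [279 205   7   9  30] [281.3 208.5]
side teal [281 217   5   4   9] [282.4 218.1]
side teal [289 223  35  10 106] [305.6 228.8]
 circle [ 0.5085 -0.0319] 0.06
side red [306 169  12   9  95] [311.2 173. ]
```

View pics/crop_side.png

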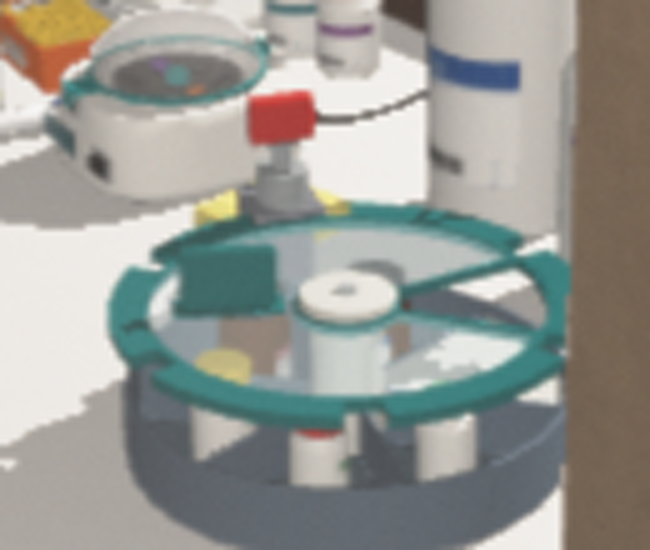

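The side crop shows the hub at (348,290), the fin's left end at (228,280), the opening to the right, the yellow cap at (222,362) front-left, and the wing at (281,118).

```bash
python3 - <<'E'
from h import *
S={n:dict(np.load(f"pics/{n}0.npz")) for n in("scene","side")}
s=S["side"]
f=lambda a,b,z:plane(s,255+a/5-.4,150+b/5-.4,z).round(3)
print("hub",f(345,290,.098),"yellow",f(222,358,.066),"fin top",f(228,252,.128),"vial",f(448,418,.06))
w=tri([(S["scene"],317.6,176.4),(s,311.2,173)]);print("wing tri",w,plane(s,311.2,173,.1525),plane(S["scene"],317.6,176.4,.1525))
E
```

```text
hub [0.573 0.005 0.098] yellow [0.508 0.031 0.066] fin top [0.515 0.032 0.128] vial [ 0.57  -0.089  0.06 ]
wing tri [0.63943874 0.15506793 0.13491015] [0.61532465 0.12040696 0.1525    ] [0.61386713 0.12562851 0.1525    ]
```

```bash
python3 - <<'E'
from h import *
S={n:dict(np.load(f"pics/{n}0.npz")) for n in("scene","side")}
s=S["side"]
for n,p in dict(boxfrontcorner=(205,185),boxleft=(168,170),boxright=(253,165)).items(): print(n,plane(s,*p,0).round(3))
a=tri([(s,200,112),(S["scene"],204,128)]);print("boxtop front corner",a)
print("boxtop R",tri([(s,249,95),(S["scene"],257,109)]))
print("flap tip",tri([(s,258,96),(S["scene"],342,140)]),"bottle",tri([(s,355,133),(S["scene"],351,135)]), plane(s,352,205,0))
print("carton corner",plane(s,372,262,0),[plane(S["scene"],383,252,0),plane(S["scene"],410,272,0)])
E
```

```text
boxfrontcorner [0.47 0.57 0.  ]
boxleft [0.419 0.793 0.   ]
boxright [0.701 0.633 0.   ]
boxtop front corner [0.68654556 1.12355201 0.09037887]
boxtop R [0.76508888 0.74308565 0.24249601]
flap tip [ 0.09935899 -0.51657864  0.5799071 ] bottle [0.85359486 0.20455049 0.21905336] [0.77460145 0.12439474 0.        ]
carton corner [ 0.59850782 -0.16892994  0.        ] [array([ 0.61272542, -0.19825679,  0.        ]), array([ 0.59667001, -0.31768309,  0.        ])]
```

```bash
python3 - <<'E'
from h import *
f=dict(np.load("pics/scene0.npz"))["frame"]
cv2.imwrite("pics/sc.png",cv2.resize(f[60:300,160:460],None,fx=2.5,fy=2.5,interpolation=cv2.INTER_CUBIC)[:,:,::-1])
E
```

```text
(no output)
```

View pics/sc.png

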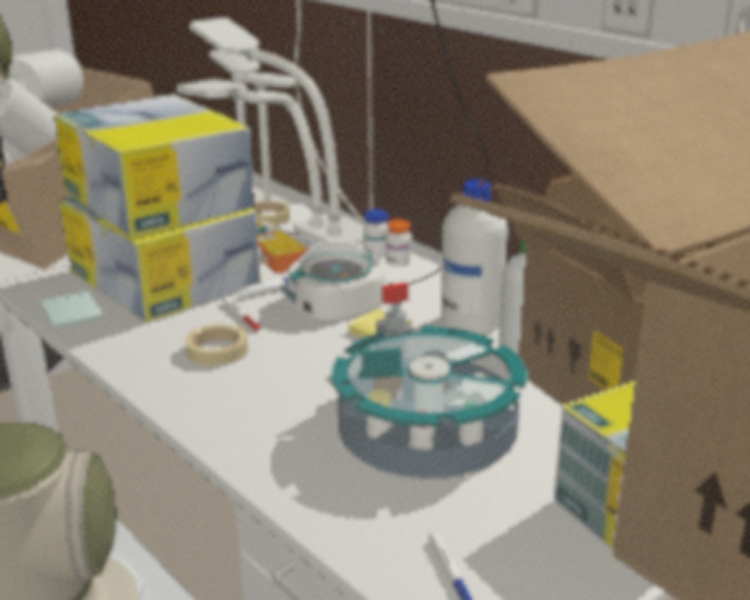

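The crop shows the box stack's front corner near world (0.47,0.57), clear of a path through (0.45,0.2). The carton sits to the right, at y below -0.17. Next I'll move to a viewing pose above the carousel.

>>> step_arm([
  [[20,-35,15,0,0,0,0],[40,-75,30,0,0,0,0],[65,-115,45,0,0,0,0],[90,-155,60,0,0,0,0],[115,-195,70,0,0,0,0],[140,-235,70,0,0,0,0],[165,-275,70,0,0,0,0],[195,-315,70,0,0,0,0],[225,-355,70,0,0,0,0],[255,-395,70,0,0,0,0],[285,-435,70,0,0,0,0],[310,-470,70,0,0,0,0]],
])

```text
clock: 1.35
ee_pos: [0.5078, 0.0413, 0.3085]
ee_rot: [0.182, 0.983, -0.0, -0.0]
ft_force: [0.1, 1.5, 0.0]
width: 0.0883
finger_force: 0.0
```

>>> step_arm([
  [[30,-30,0,0,0,0,0],[40,-35,0,0,0,0,0],[40,-35,0,0,0,0,0],[40,-35,0,0,0,0,0]],
])

```text
clock: 1.75
ee_pos: [0.5461, 0.0095, 0.3087]
ee_rot: [0.181, 0.983, 0.0, -0.0]
ft_force: [-0.1, -0.5, 0.2]
width: 0.0882
finger_force: 0.0
```

```bash
python3 - <<'E'
from cell import robot,cams
import cv2,numpy as np
c=cams.camera("wrist");np.savez("pics/w1.npz",**c);cv2.imwrite("pics/w1.png",c["frame"][:,:,::-1])
s=robot.state();print(s["clock"],s["ee_pos"],s["ee_rot"],s["ft_force"],c["cam_to_world"].round(3).tolist())
E
```

```text
1.8 [0.54589368 0.00978772 0.30896868] [ 1.81234463e-01  9.83439907e-01  9.66340108e-05 -9.53001863e-05] [-0.43741989  0.72424123  0.76776372] [[0.358, -0.889, -0.286, 0.473], [0.934, 0.341, 0.109, 0.039], [0.0, -0.306, 0.952, 0.454], [0.0, 0.0, 0.0, 1.0]]
```

View pics/w1.png

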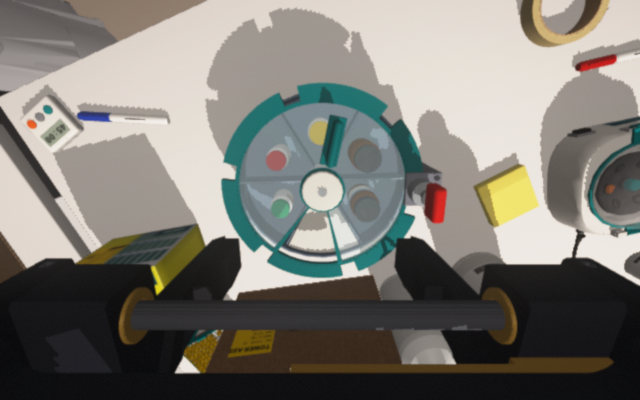

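The wrist view shows the hub at (322,191), the fin from (334,162) to (340,118), the yellow cap at (318,131) next to the fin, the opening at the bottom between (285,250) and (342,262), and the red wing at (434,203). Now to measure these precisely.

```bash
cat > meas.py <<'E'
from h import *
def measure(c,dark=100,verbose=True):
    f=c["frame"];hsv=cv2.cvtColor(f,cv2.COLOR_RGB2HSV);H,Sx,V=[hsv[...,i].astype(int) for i in range(3)]
    def comps(m,mn):
        k,l,s,ce=cv2.connectedComponentsWithStats(m.astype(np.uint8));return [(s[i,4],ce[i],l==i) for i in range(1,k) if s[i,4]>=mn]
    teal=(H>80)&(H<98)&(Sx>130);teal[:,520:]=0;teal[280:]=0
    big=max(comps(teal,30),key=lambda t:t[0])
    h=cv2.convexHull(np.argwhere(teal)[:,::-1].astype(np.int32))[:,0]
    Q=np.array([plane(c,*p,.090)[:2] for p in h])
    for _ in range(6):
        a=np.linalg.lstsq(np.c_[2*Q,np.ones(len(Q))],(Q**2).sum(1),rcond=None)[0]
        r=np.sqrt(a[2]+a[0]**2+a[1]**2);e=np.hypot(*(Q-a[:2]).T)-r;Q=Q[abs(e)<max(.004,1.5*e.std())] if len(Q)>12 else Q
    print("rim",a[:2].round(4),r.round(4),len(Q))
    for nm,m,z in (("yellow",(H>20)&(H<32)&(Sx>70),.067),("red",((H<6)|(H>174))&(Sx>120),.1600),("tealparts",teal,.092)):
        for n,ce,l in comps(m,40):
            (x,y),(w,hh),an=cv2.minAreaRect(np.argwhere(l)[:,::-1].astype(np.float32))
            print(nm,n,ce.round(1),"rect",round(x,1),round(y,1),round(w),round(hh),"->",plane(c,*ce,z).round(4))
    return teal
E
python3 - <<'E'
from meas import *
c=dict(np.load("pics/w1.npz"));measure(c)
for p in ((322,191),): print("hub",plane(c,*p,.098))
f=c["frame"][75:285,210:460];cv2.imwrite("pics/w1c.png",cv2.resize(f,None,fx=2.85,fy=2.85,interpolation=cv2.INTER_CUBIC)[:,:,::-1])
E
```

```text
rim [ 0.5142 -0.0944] 0.2334 19
yellow 320 [318.1 132.1] rect 317.3 132.0 16 23 -> [0.5046 0.0275 0.067 ]
yellow 2529 [506.4 195.1] rect 507.0 195.0 47 57 -> [0.6807 0.2442 0.067 ]
yellow 1575 [177.  259.3] rect 175.3 259.2 26 79 -> [ 0.6045 -0.24    0.067 ]
yellow 745 [108.  250.2] rect 108.9 250.5 16 72 -> [ 0.5538 -0.329   0.067 ]
yellow 983 [251.6 342.1] rect 251.0 343.0 26 46 -> [ 0.788 -0.201  0.067]
yellow 717 [200.6 352.5] rect 198.2 350.4 28 41 -> [ 0.7771 -0.2917  0.067 ]
red 347 [596.   62.8] rect 595.9 62.9 9 41 -> [0.5306 0.295  0.16  ]
red 697 [435.4 202.8] rect 435.2 203.1 20 38 -> [0.612  0.1217 0.16  ]
tealparts 7346 [314.5 173.8] rect 320.3 179.5 196 193 -> [0.5499 0.005  0.092 ]
tealparts 42 [ 47.3 109.2] rect 47.5 109.0 6 7 -> [ 0.3608 -0.2663  0.092 ]
tealparts 728 [333.2 140.7] rect 332.9 141.3 16 50 -> [0.519 0.042 0.092]
hub [0.57333457 0.00644616 0.098     ]
```

View pics/w1c.png

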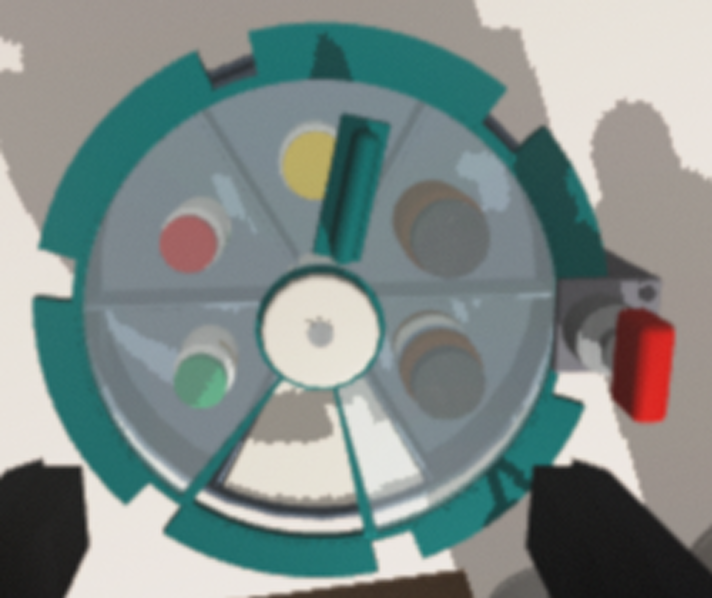

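The crop shows the opening's edges (278,380)-(183,500) and (338,390)-(370,535), straddling the divider between the blank and green. The fin is just beside the yellow cap.

```bash
python3 - <<'E'
from meas import *
c=dict(np.load("pics/w1.npz"));f=c["frame"]
hsv=cv2.cvtColor(f,cv2.COLOR_RGB2HSV);H,S,V=[hsv[...,i].astype(int) for i in range(3)]
teal=(H>80)&(H<98)&(S>110);teal[:,:215]=0;teal[:,430:]=0;teal[278:]=0
h=cv2.convexHull(np.argwhere(teal)[:,::-1].astype(np.int32))[:,0]
Q=np.array([plane(c,*p,.092)[:2] for p in h]);
for i in range(5):
    a=np.linalg.lstsq(np.c_[2*Q,np.ones(len(Q))],(Q**2).sum(1),rcond=None)[0];r=np.sqrt(a[2]+a[:2]@a[:2])
    e=np.hypot(*(Q-a[:2]).T)-r;Q=Q[abs(e)<max(.002,1.5*e.std())]
print("rim",a[:2],r,len(Q))
P=lambda u,v,z:plane(c,210+u/2.85-.3,75+v/2.85-.3,z)[:2]
hub=P(320,328,.098);print("hub",hub)
ctr=a[:2]; deg=lambda d:np.degrees(np.arctan2(d[1],d[0])).round(2)
for s in (((278,380),(183,500)),((338,390),(370,535))):
    A,B=P(*s[0],.092),P(*s[1],.092);print("wedge edge dir",deg(B-A),"from ctr",deg(A-ctr),deg(B-ctr),np.hypot(*(B-ctr)))
red=((H<6)|(H>174))&(S>120);red[:,:410]=0;red[:,470:]=0;red[:160]=0;red[260:]=0
print("wing rect",cv2.minAreaRect(np.argwhere(red)[:,::-1].astype(np.float32)))
# wing top corners at z=.167 in the crop
wt=[P(*p,.167) for p in((640,312),(674,325),(664,418),(640,422))];print(np.round(wt,4))
ye=P(308,160,.067);print("yellow",ye,deg(ye-ctr),np.hypot(*(ye-ctr)))
for n,p,z in(("red",(188,243),.063),("green",(201,380),.061),("ambA",(452,238),.077),("ambB",(448,378),.075)):
    q=P(*p,z);print(n,deg(q-ctr),np.hypot(*(q-ctr)).round(4))
# fin top: corners guess
for p in((345,115),(389,125),(360,262),(315,250)): q=P(*p,.128);print("fin",q.round(4),deg(q-ctr),np.hypot(*(q-ctr)).round(4))
E
```

```text
rim [0.5737509  0.00631093] 0.13061606529173855 60
hub [0.57180161 0.00699859]
wedge edge dir -58.05 from ctr -58.88 -58.29 0.11056680414760187
wedge edge dir -8.65 from ctr -4.9 -7.59 0.11047409596061021
wing rect ((435.15240478515625, 203.12803649902344), (19.988109588623047, 38.20931625366211), 6.340191841125488)
[[0.5884 0.1236]
 [0.5977 0.1339]
 [0.6322 0.122 ]
 [0.6306 0.1131]]
yellow [0.50294183 0.02759493] 163.27 0.07393871729007948
red -139.55 0.0719
green -79.75 0.0701
ambA 101.75 0.0727
ambB 43.51 0.0701
fin [0.4875 0.0486] 153.89 0.096
fin [0.497  0.0631] 143.51 0.0955
fin [0.5433 0.0346] 137.19 0.0416
fin [0.5322 0.0193] 162.61 0.0436
```

The readings agree:
- **Axis:** (0.573, 0.0065).
- **Stud:** at 71.7°, 123 mm off the axis, so the carousel yaw is about -18.3°.
- **Opening:** at -33.1°, so the fin is at 147° and the cover at about -15°.
- **Yellow vial:** in the 180° compartment.

I'll grip the fin and turn it about 165° clockwise.

>>> step_arm([
  [[-13,15,-40,0,0,-0.1,0],[-26,31,-85,0,0,-0.21,0],[-26,31,-125,0,0,-0.21,0],[-26,31,-160,0,0,-0.21,0],[-26,31,-190,0,0,-0.21,0],[-26,31,-202,0,0,-0.21,0],[-26,31,-202,0,0,-0.21,120],[-26,31,-202,0,0,-0.21,200],[-26,31,-202,0,0,-0.21,255],[-26,31,-202,0,0,-0.21,255],[-26,31,-202,0,0,-0.21,255],[-26,31,-202,0,0,-0.21,255]],
], squeeze=8)

```text
clock: 3.0
ee_pos: [0.5208, 0.0396, 0.1071]
ee_rot: [0.284, 0.959, 0.0, 0.0]
ft_force: [-0.5, 0.3, -0.6]
width: 0.0421
finger_force: 0.0
```

```bash
python3 - <<'E'
from cell import robot
import numpy as np
s=robot.state();print(s["clock"],s["ee_pos"],s["ee_rot"],s["joints"].round(2),s["ft_force"],s["width"],s["finger_force"])
C=np.array([573,6.5]);p=s["ee_pos"][:2]*1000-C;r=np.hypot(*p);a0=np.arctan2(p[1],p[0]);print(r,np.degrees(a0))
for i in range(1,23):
    t=-np.radians(7.5*i);q=r*np.array([np.cos(a0+t),np.sin(a0+t)])-p;print(i,q.round(1),t.round(3))
E
```

```text
3.0 [0.52080384 0.0395939  0.10707188] [2.83941311e-01 9.58841618e-01 4.41912369e-05 2.86833467e-04] [-0.15  0.47  1.57  0.    1.1  -1.15] [-0.51311067  0.31454962 -0.62859401] 0.04206687669739043 0.0
61.80328263561416 147.62410437057147
1 [4.8 6.5] -0.131
2 [10.3 12.4] -0.262
3 [16.6 17.5] -0.393
4 [23.5 21.7] -0.524
5 [30.9 24.9] -0.654
6 [38.7 27.2] -0.785
7 [46.7 28.5] -0.916
8 [54.8 28.7] -1.047
9 [62.8 27.8] -1.178
10 [70.7 25.9] -1.309
11 [78.2 23. ] -1.44
12 [85.3 19.1] -1.571
13 [91.8 14.3] -1.702
14 [97.7  8.8] -1.833
15 [102.7   2.5] -1.963
16 [107.   -4.4] -2.094
17 [110.2 -11.8] -2.225
18 [112.5 -19.6] -2.356
19 [113.8 -27.6] -2.487
20 [113.9 -35.7] -2.618
21 [113.1 -43.7] -2.749
22 [111.2 -51.6] -2.88
```

>>> step_arm([
  [[0,0,0,0,0,0,255],[0,0,0,0,0,0,255],[0,0,0,0,0,0,255],[0,0,0,0,0,0,255],[0,0,0,0,0,0,255],[0,0,0,0,0,0,255],[0,0,0,0,0,0,255]],
])

```text
clock: 3.7
ee_pos: [0.5207, 0.0396, 0.1067]
ee_rot: [0.284, 0.959, -0.0, -0.0]
ft_force: [-1.0, -0.8, -0.0]
width: 0.0103
finger_force: 8.0
```

>>> step_arm([
  [[4.8,6.5,0,0,0,-0.131,255],[10.3,12.4,0,0,0,-0.262,255],[16.6,17.5,0,0,0,-0.393,255],[23.5,21.7,0,0,0,-0.524,255],[30.9,24.9,0,0,0,-0.654,255],[38.7,27.2,0,0,0,-0.785,255],[46.7,28.5,0,0,0,-0.916,255],[54.8,28.7,0,0,0,-1.047,255],[62.8,27.8,0,0,0,-1.178,255],[70.7,25.9,0,0,0,-1.309,255],[78.2,23,0,0,0,-1.44,255],[78.2,23,0,0,0,-1.44,255]],
])

```text
clock: 4.9
ee_pos: [0.6001, 0.0622, 0.1067]
ee_rot: [0.846, 0.533, 0.001, 0.001]
ft_force: [4.3, -0.8, -0.8]
width: 0.0099
finger_force: 8.0
```

>>> step_arm([
  [[7.1,-3.9,0,0,0,-0.131,255],[13.6,-8.7,0,0,0,-0.262,255],[19.5,-14.2,0,0,0,-0.393,255],[24.5,-20.5,0,0,0,-0.524,255],[28.8,-27.4,0,0,0,-0.654,255],[32,-34.8,0,0,0,-0.785,255],[34.3,-42.6,0,0,0,-0.916,255],[35.6,-50.6,0,0,0,-1.047,255],[35.7,-58.7,0,0,0,-1.178,255],[34.9,-66.7,0,0,0,-1.309,255],[33,-74.6,0,0,0,-1.44,255],[33,-74.6,0,0,0,-1.44,255]],
])

```text
clock: 6.1
ee_pos: [0.633, -0.0136, 0.1068]
ee_rot: [0.988, -0.157, 0.002, 0.001]
ft_force: [8.2, -5.5, -4.5]
width: 0.01
finger_force: 8.0
```

```bash
python3 - <<'E'
from cell import robot,cams
from h import *
s=robot.state();print(s["clock"],s["ee_pos"],s["ee_rot"],s["joints"].round(2),s["ft_force"],s["moment"],s["width"])
p=s["ee_pos"][:2]-[.573,.0065];print(np.degrees(np.arctan2(p[1],p[0])),np.hypot(*p));q=s["ee_rot"];print("xdir",np.degrees(2*np.arctan2(q[1],q[0])))
c=cams.camera("wrist");np.savez("pics/w2.npz",**c)
d=cams.camera("side");np.savez("pics/s2.npz",**d)
im=np.vstack([c["frame"][:300],cv2.resize(d["frame"][140:270,240:400],(360,292),interpolation=cv2.INTER_CUBIC) if 0 else cv2.copyMakeBorder(cv2.resize(d["frame"][140:270,240:400],(360,292)),0,0,0,280,cv2.BORDER_CONSTANT)])
cv2.imwrite("pics/v2.png",im[:,:,::-1])
E
```

```text
6.1 [ 0.63300156 -0.01361015  0.10683146] [ 9.87627330e-01 -1.56806028e-01  1.93036938e-03  6.31992429e-04] [-0.21  0.64  1.25 -0.    1.26  1.68] [ 8.24113992 -5.54578851 -4.52425684] [-0.86936654 -1.10722339  0.08794908] 0.010001264364259322
-18.529111017861723 0.06328195448151354
xdir -18.043147573053904
```

View pics/v2.png

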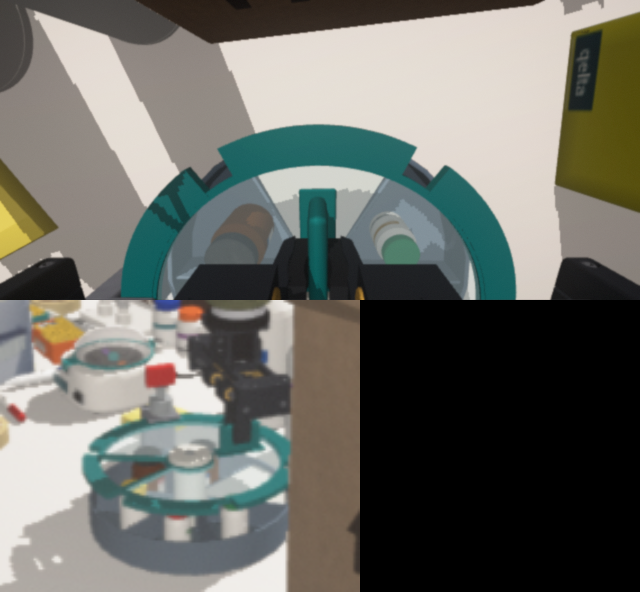

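The fin is gripped and now stands at -18° over the blank, and the opening faces the robot. I'll release it, lift, and check from above.

>>> step_arm([
  [[0,0,0,0,0,0,190],[0,0,0,0,0,0,150],[0,0,0,0,0,0,100],[0,0,0,0,0,0,100],[0,0,10,0,0,0,100],[0,0,40,0,0,0,100],[-20,5,70,0,0,0,100],[-50,15,110,0,0,0,100],[-73,24,133,0,0,0,100],[-73,24,133,0,0,0,100],[-73,24,133,0,0,0,100]],
])

```text
clock: 7.3
ee_pos: [0.559, 0.012, 0.2404]
ee_rot: [0.988, -0.156, 0.001, 0.0]
ft_force: [-0.1, 0.2, 0.5]
width: 0.0534
finger_force: 0.0
```

```bash
python3 - <<'E'
from cell import robot,cams
from h import *
s=robot.state();print(s["clock"],s["ee_pos"],s["ee_rot"],s["width"],s["ft_force"])
c=cams.camera("wrist");np.savez("pics/w3.npz",**c)
f=c["frame"];cv2.imwrite("pics/w3.png",cv2.resize(f[0:300,140:500],None,fx=2,fy=2,interpolation=cv2.INTER_CUBIC)[:,:,::-1])
for P in((.573,.0065,.098),(.612,.123,.167)):print(proj(c,P))
E
```

```text
7.3 [0.5589936  0.01204042 0.2403962 ] [ 9.87717835e-01 -1.56246390e-01  7.35570002e-04  4.69031506e-05] 0.053360836887039645 [-0.13158677  0.15213186  0.46705765]
(np.float64(319.51005323344333), np.float64(172.05952341992537))
(np.float64(165.04812577147266), np.float64(189.95527447675113))
```

View pics/w3.png

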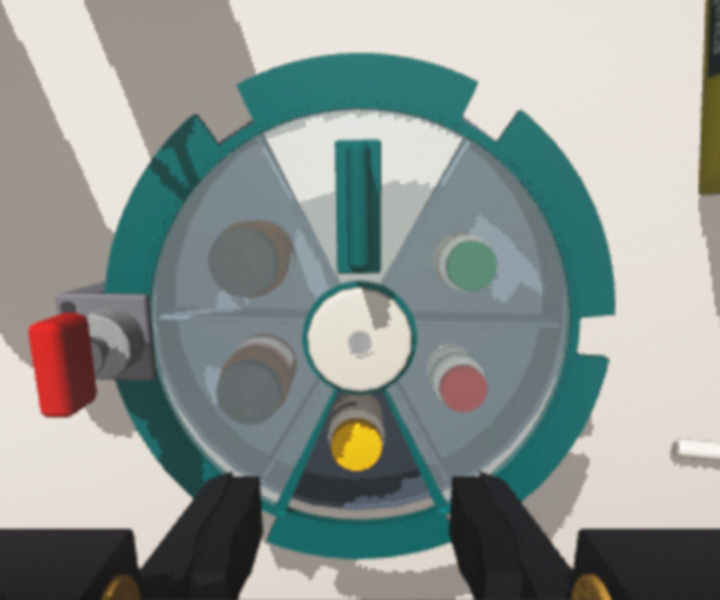

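The view shows the yellow cap at (357,445) centred in the open wedge, whose edges run (333,393)-(278,508) and (388,392)-(445,508). All the vials are standing, and the wing is at (62,365) with the stud's boss at (112,340).

```bash
python3 - <<'E'
from h import *
c=dict(np.load("pics/w3.npz"));f=c["frame"]
P=lambda u,v,z:plane(c,140+u/2-.25,v/2-.25,z)[:2]
deg=lambda d:np.degrees(np.arctan2(d[1],d[0])).round(2)
hsv=cv2.cvtColor(f,cv2.COLOR_RGB2HSV);H,S,V=[hsv[...,i].astype(int) for i in range(3)]
teal=(H>80)&(H<98)&(S>110);teal[230:]=0;teal[:,:185]=0;teal[:,455:]=0
h=cv2.convexHull(np.argwhere(teal)[:,::-1].astype(np.int32))[:,0]
Q=np.array([plane(c,*p,.092)[:2] for p in h])
for i in range(5):
    a=np.linalg.lstsq(np.c_[2*Q,np.ones(len(Q))],(Q**2).sum(1),rcond=None)[0];r=np.sqrt(a[2]+a[:2]@a[:2])
    e=np.hypot(*(Q-a[:2]).T)-r;Q=Q[abs(e)<max(.002,1.5*e.std())]
ctr=a[:2];print("rim",ctr,r,len(Q),"hub",P(360,338,.098))
for ctr in(ctr,np.array([.573,.0065])):
    w=[deg(P(*p,.092)-ctr) for p in((278,508),(445,508))];print("wedge",w,np.mean(w))
    for n,p,z in(("yel",(357,446),.067),("red",(464,389),.063),("green",(470,265),.061),("ambA",(250,391),.077),("ambB",(243,260),.075)):
        q=P(*p,z);print(n,deg(q-ctr),np.hypot(*(q-ctr)).round(4))
red=((H<8)|(H>172))&(S>120);red[:,:145]=0;red[:,195:]=0;red[:150]=0;red[215:]=0
R=np.array(cv2.boxPoints(cv2.minAreaRect(np.argwhere(red)[:,::-1].astype(np.float32))));print(R.round(1))
for z in(.167,.160,.152):print(z,plane(c,*R.mean(0),z).round(4))
print("top bright face",np.mean([P(*p,.167) for p in((31,330),(74,315),(66,412),(44,416))],0), "boss",P(115,340,.122))
# wing model check corners given stud pose
for st in ((.6125,.1235),):
  t=np.radians(-18.3)
  for dx in(-.02,.02):
    for dy in(-.007,.007):
      for z in(.167,.138):
        u,v=proj(c,(st[0]+dx*np.cos(t)-dy*np.sin(t),st[1]+dx*np.sin(t)+dy*np.cos(t),z));print(round(dx*1e3),round(dy*1e3),z,round((u-140)*2),round(v*2))
E
```

```text
rim [0.57449628 0.00609242] 0.1307321787297064 51 hub [0.57619737 0.00520998]
wedge [np.float64(136.75), np.float64(-171.44)] -17.345
yel 161.08 0.0705
red -138.3 0.0714
green -78.26 0.0706
ambA 100.19 0.0696
ambB 39.61 0.0726
wedge [np.float64(136.36), np.float64(-171.11)] -17.375
yel 161.0 0.0689
red -137.25 0.0706
green -77.15 0.0713
ambA 99.02 0.0689
ambB 38.63 0.0735
[[152.  159.4]
 [181.2 154.2]
 [190.1 204.1]
 [161.  209.3]]
0.167 [0.6166 0.1154 0.167 ]
0.16 [0.616  0.1195 0.16  ]
0.152 [0.6153 0.1241 0.152 ]
top bright face [0.61568136 0.11973725] boss [0.61563111 0.11293512]
-20 -7 0.167 73 426
-20 -7 0.138 103 404
-20 7 0.167 39 426
-20 7 0.138 72 404
20 -7 0.167 58 329
20 -7 0.138 91 316
20 7 0.167 22 329
20 7 0.138 59 316
```

```bash
python3 - <<'E'
from h import *
S={n:dict(np.load(f"pics/{n}0.npz")) for n in("scene","side")};w=dict(np.load("pics/w1.npz"))
for p in((337,186),(348,190),(352,192)):print("scene base",plane(S["scene"],*p,0).round(3))
for p in((341,190),(355,199),(361,199)):print("side base",plane(S["side"],*p,0).round(3))
for X in(.73,.76,.79):
  for z in(0,.1,.2): print(X,z,[np.round(proj(w,(X,y,z))).tolist() for y in(.09,.13,.17)])
f=w["frame"];hsv=cv2.cvtColor(f,cv2.COLOR_RGB2HSV)
for r in range(262,366,10): print(r,[tuple(int(x) for x in f[r,u]) for u in range(380,480,12)])
E
```

```text
scene base [ 0.83   0.248 -0.   ]
scene base [0.839 0.191 0.   ]
scene base [0.838 0.167 0.   ]
side base [0.82  0.238 0.   ]
side base [0.811 0.153 0.   ]
side base [0.827 0.141 0.   ]
0.73 0 [[398.0, 239.0], [420.0, 232.0], [443.0, 224.0]]
0.73 0.1 [[417.0, 271.0], [445.0, 262.0], [473.0, 253.0]]
0.73 0.2 [[447.0, 322.0], [484.0, 310.0], [523.0, 299.0]]
0.76 0 [[403.0, 254.0], [425.0, 246.0], [447.0, 239.0]]
0.76 0.1 [[422.0, 288.0], [450.0, 279.0], [478.0, 270.0]]
0.76 0.2 [[454.0, 342.0], [490.0, 332.0], [527.0, 321.0]]
0.79 0 [[407.0, 267.0], [429.0, 260.0], [451.0, 253.0]]
0.79 0.1 [[427.0, 304.0], [454.0, 296.0], [482.0, 287.0]]
0.79 0.2 [[459.0, 362.0], [495.0, 352.0], [531.0, 342.0]]
262 [(153, 146, 140), (151, 144, 139), (24, 25, 24), (26, 26, 25), (26, 25, 25), (30, 28, 29), (153, 146, 139), (95, 90, 85), (100, 94, 90)]
272 [(154, 147, 141), (152, 145, 139), (23, 24, 24), (22, 23, 23), (23, 24, 22), (27, 26, 27), (26, 26, 26), (92, 87, 83), (61, 59, 55)]
282 [(152, 145, 137), (96, 93, 90), (22, 23, 23), (22, 20, 20), (22, 21, 23), (23, 23, 23), (24, 23, 25), (29, 29, 30), 
[... 407 characters left out ...]

322 [(52, 50, 52), (53, 52, 54), (51, 50, 51), (52, 51, 53), (52, 50, 52), (50, 48, 50), (50, 51, 52), (51, 49, 51), (49, 48, 50)]
332 [(58, 44, 32), (75, 71, 66), (97, 94, 90), (109, 106, 101), (116, 112, 107), (106, 101, 98), (17, 17, 17), (15, 16, 16), (17, 15, 16)]
342 [(56, 40, 28), (58, 43, 31), (103, 98, 95), (132, 127, 122), (137, 132, 126), (138, 133, 128), (15, 15, 16), (16, 16, 16), (14, 14, 15)]
352 [(57, 41, 30), (57, 42, 29), (123, 118, 113), (132, 128, 123), (156, 151, 146), (151, 146, 140), (55, 53, 51), (13, 13, 14), (14, 13, 15)]
362 [(59, 43, 31), (56, 40, 28), (137, 133, 127), (170, 165, 158), (148, 143, 137), (149, 145, 138), (212, 206, 197), (15, 16, 15), (15, 13, 15)]
```

The bottle's front is at x ≥ 0.79, clear of the gripper's sweep, which reaches 0.714. Joint 6 needs room for the clockwise turn, so I'll first rotate the tool half a turn anticlockwise.

>>> step_arm([
  [[0,0,0,0,0,0.14,100],[0,0,0,0,0,0.28,100],[0,0,0,0,0,0.42,100],[0,0,0,0,0,0.56,100],[0,0,0,0,0,0.7,100],[0,0,0,0,0,0.84,100],[0,0,0,0,0,0.98,100],[0,0,0,0,0,1.12,100],[0,0,0,0,0,1.26,100],[0,0,0,0,0,1.4,100],[0,0,0,0,0,1.54,100],[0,0,0,0,0,1.68,100]],
])

```text
clock: 8.55
ee_pos: [0.5594, 0.0116, 0.238]
ee_rot: [0.774, 0.633, -0.001, -0.001]
ft_force: [-0.4, 0.4, 0.3]
width: 0.0536
finger_force: 0.0
```

>>> step_arm([
  [[0,0,0,0,0,0.14,100],[0,0,0,0,0,0.28,100],[0,0,0,0,0,0.42,100],[0,0,0,0,0,0.56,100],[0,0,0,0,0,0.7,100],[0,0,0,0,0,0.84,100],[0,0,0,0,0,0.98,100],[0,20,0,0,0,1.12,100],[0,40,0,0,0,1.26,100],[0,60,0,0,0,1.4,100],[0,60,0,0,0,1.448,100],[0,60,0,0,0,1.448,100]],
])

```text
clock: 9.75
ee_pos: [0.5593, 0.0721, 0.2381]
ee_rot: [0.163, 0.987, -0.0, -0.001]
ft_force: [0.2, -0.0, 0.6]
width: 0.0537
finger_force: 0.0
```

```bash
python3 - <<'E'
from cell import robot,cams
from h import *
s=robot.state();print(s["clock"],s["ee_pos"],s["ee_rot"],s["joints"].round(2),s["width"],s["ft_force"]);q=s["ee_rot"];print("xdir",np.degrees(2*np.arctan2(q[1],q[0])))
c=cams.camera("wrist");np.savez("pics/w4.npz",**c);f=c["frame"]
hsv=cv2.cvtColor(f,cv2.COLOR_RGB2HSV);H,S,V=[hsv[...,i].astype(int) for i in range(3)]
red=((H<8)|(H>172))&(S>120);k,l,st,ce=cv2.connectedComponentsWithStats(red.astype(np.uint8))
for i in range(1,k):
    if st[i,4]>150:
        R=cv2.minAreaRect(np.argwhere(l==i)[:,::-1].astype(np.float32));print(st[i],ce[i].round(1),R,plane(c,*ce[i],.16).round(4),plane(c,*ce[i],.167).round(4))
t=np.radians(-18.8)
print([[round(x) for x in proj(c,(.614+dx*np.cos(t)-dy*np.sin(t),.123+dx*np.sin(t)+dy*np.cos(t),z))]+[z] for z in(.167,.138) for dx in(-.02,.02) for dy in(-.007,.007)])
cv2.imwrite("pics/w4.png",cv2.resize(f[60:300,200:520],None,fx=2.5,fy=2.5,interpolation=cv2.INTER_CUBIC)[:,:,::-1])
E
```

```text
9.75 [0.55931368 0.07212093 0.23813785] [ 1.62748484e-01  9.86666698e-01 -1.58144146e-04 -1.31642652e-03] [-0.08  0.41  1.26 -0.    1.48 -1.33] 0.053711604159698306 [ 0.21538757 -0.00260631  0.6077612 ]
xdir 161.26705488653954
[572  67  48  18 481] [596.   75.5] ((595.7308959960938, 75.65382385253906), (10.59027099609375, 48.244564056396484), 78.69007110595703) [0.5299 0.2945 0.16  ] [0.5285 0.2884 0.167 ]
[382 217  22  36 512] [393.2 231.5] ((392.5, 234.5), (35.0, 21.0), 90.0) [0.602  0.1264 0.16  ] [0.5984 0.1255 0.167 ]
[[388, 227, 0.167], [405, 227, 0.167], [385, 269, 0.167], [401, 270, 0.167], [381, 214, 0.138], [396, 214, 0.138], [378, 253, 0.138], [393, 253, 0.138]]
```

View pics/w4.png

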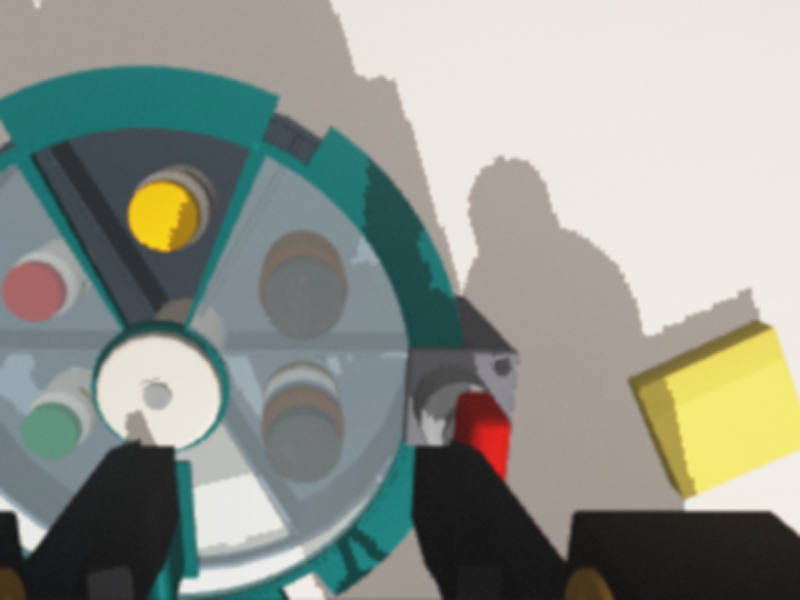

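The wing is at crop (480,435), where predicted to within about 2 mm, so I'll take the stud at (0.6155, 0.123). The yellow vial is open under the wedge. Now to grip the wing.

>>> step_arm([
  [[20,20,0,0,0,0,100],[40,40,-10,0,0,0,100],[56,51,-30,0,0,0,100],[56,51,-60,0,0,0,100],[56,51,-85,0,0,0,100],[56,51,-96,0,0,0,100],[56,51,-96,0,0,0,160],[56,51,-96,0,0,0,255],[56,51,-96,0,0,0,255],[56,51,-96,0,0,0,255],[56,51,-96,0,0,0,255],[56,51,-96,0,0,0,255]],
], squeeze=30)

```text
clock: 11.0
ee_pos: [0.6149, 0.1224, 0.1444]
ee_rot: [0.163, 0.987, -0.001, 0.0]
ft_force: [-1.8, -4.0, 2.5]
width: 0.0136
finger_force: 30.0
```

>>> step_arm([
  [[0,0,0,0,0,0,255],[0,0,0,0,0,0,255],[0,0,0,0,0,0,255],[0,0,0,0,0,0,255]],
])

```text
clock: 11.4
ee_pos: [0.615, 0.1224, 0.144]
ee_rot: [0.163, 0.987, -0.0, 0.0]
ft_force: [-2.7, -4.7, 2.9]
width: 0.0136
finger_force: 30.0
```

>>> step_arm([
  [[0,0,-3,0,0,0,255],[0,0,-6,0,0,0,255],[0,0,-9,0,0,0,255],[0,0,-12,0,0,0,255],[0,0,-14,0,0,0,255],[0,0,-14,0,0,0,255],[0,0,-14,0,0,0,255]],
])

```text
clock: 12.1
ee_pos: [0.615, 0.1224, 0.1306]
ee_rot: [0.163, 0.987, -0.0, 0.0]
ft_force: [-4.0, -6.3, 7.4]
width: 0.0138
finger_force: 30.0
```

Pressed 13.4 mm with the force matching the spring. Now the clockwise quarter turn.

>>> step_arm([
  [[0,0,0,0,0,-0.13,255],[0,0,0,0,0,-0.26,255],[0,0,0,0,0,-0.39,255],[0,0,0,0,0,-0.52,255],[0,0,0,0,0,-0.65,255],[0,0,0,0,0,-0.78,255],[0,0,0,0,0,-0.91,255],[0,0,0,0,0,-1.04,255],[0,0,0,0,0,-1.17,255],[0,0,0,0,0,-1.3,255],[0,0,0,0,0,-1.43,255],[0,0,0,0,0,-1.55,255]],
])

```text
clock: 13.3
ee_pos: [0.6141, 0.1219, 0.1305]
ee_rot: [0.808, 0.589, -0.001, 0.0]
ft_force: [-8.4, -7.8, 9.0]
width: 0.0138
finger_force: 30.0
```

>>> step_arm([
  [[0,0,0,0,0,0,255],[0,0,0,0,0,0,200],[0,0,0,0,0,0,150],[0,0,0,0,0,0,100],[0,0,0,0,0,0,80],[0,0,0,0,0,0,80],[0,0,15,0,0,0,80],[0,0,40,0,0,0,80],[0,0,75,0,0,0,80],[0,0,110,0,0,0,80],[0,0,110,0,0,0,80]],
])

```text
clock: 14.4
ee_pos: [0.6164, 0.1232, 0.2449]
ee_rot: [0.807, 0.591, 0.004, 0.003]
ft_force: [0.4, -0.6, -0.0]
width: 0.0606
finger_force: 0.0
```

>>> step_arm([
  [[-30,-30,20,0,0,0.14,80],[-60,-60,40,0,0,0.28,80],[-90,-90,50,0,0,0.42,80],[-110,-110,50,0,0,0.56,80],[-110,-110,50,0,0,0.7,80],[-110,-110,50,0,0,0.84,80],[-110,-110,50,0,0,0.98,80],[-110,-110,50,0,0,1.12,80],[-110,-110,50,0,0,1.26,80],[-110,-110,50,0,0,1.4,80],[-110,-110,50,0,0,1.5,80],[-110,-110,50,0,0,1.5,80]],
])

```text
clock: 15.6
ee_pos: [0.5048, 0.0131, 0.2892]
ee_rot: [0.187, 0.982, 0.0, -0.0]
ft_force: [0.2, 0.2, 0.8]
width: 0.0608
finger_force: 0.0
```

```bash
python3 - <<'E'
from cell import robot,cams
from h import *
s=robot.state();print(s["clock"],s["ee_pos"],s["ee_rot"],s["ft_force"])
c=cams.camera("wrist");d=cams.camera("side");np.savez("pics/w5.npz",**c)
a=cv2.resize(c["frame"],(576,360));b=cv2.copyMakeBorder(cv2.resize(d["frame"][145:265,245:405],(320,240),interpolation=cv2.INTER_CUBIC),0,0,0,256,cv2.BORDER_CONSTANT)
cv2.imwrite("pics/w5.png",np.vstack([a,b])[:,:,::-1])
E
```

```text
15.6 [0.50480049 0.01306163 0.28917342] [ 1.87352286e-01  9.82292702e-01  3.40665559e-05 -4.08680024e-04] [0.20938495 0.24500355 0.7993923 ]
```

View pics/w5.png

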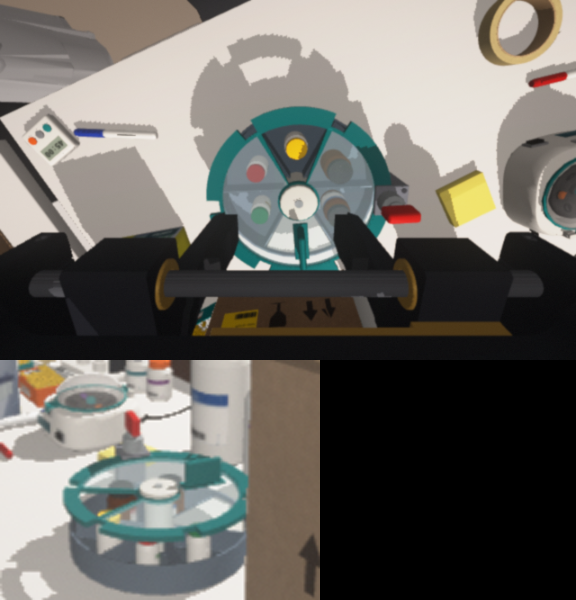

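The wing now stands radially at (402,214), the yellow cap is centred in the opening, and nothing else has moved. I'll confirm numerically that the stud stayed down.

```bash
python3 - <<'E'
from cell import cams
from h import *
d=cams.camera("side");hsv=cv2.cvtColor(d["frame"],cv2.COLOR_RGB2HSV);H,S=hsv[...,0],hsv[...,1]
m=((H<6)|(H>174))&(S>150);m[:150]=0;m[200:]=0;m[:,:295]=0;m[:,330:]=0
p=np.argwhere(m);print(p.min(0),p.max(0),p.mean(0))
t=np.radians(71.2)
for dz in(0,.01,.014):
    q=np.array([proj(d,(.615+dx*np.cos(t)-dy*np.sin(t),.123+dx*np.sin(t)+dy*np.cos(t),z-dz)) for z in(.167,.138) for dx in(-.02,.02) for dy in(-.007,.007)])
    print(dz,q.min(0).round(1),q.max(0).round(1))
w=dict(np.load("pics/w5.npz"))["frame"];hsv=cv2.cvtColor(w,cv2.COLOR_RGB2HSV);H,S=hsv[...,0],hsv[...,1];m=((H<6)|(H>174))&(S>120);m[:180]=0;m[:,:400]=0;m[:,480:]=0;m[270:]=0
print("wrist red rect",cv2.minAreaRect(np.argwhere(m)[:,::-1].astype(np.float32)))
E
```

```text
[171 309] [181 313] [176.         311.44117647]
0 [306.2 165.5] [315.  180.2]
0.01 [306.3 168.6] [315.1 183.4]
0.014 [306.4 169.9] [315.1 184.7]
wrist red rect ((445.56207275390625, 238.05517578125), (19.90676498413086, 42.80835723876953), 86.633544921875)
```

The wing's centroid dropped 3.0 px, against 3.1 px predicted for 10 mm, so the stud is locked down.

```bash
python3 -c "
from cell import robot
print(robot.sign_off())"
```

```text
the job is handed in; nothing more can be done
None
```

The cover's opening now stands over the yellow-capped vial, and the stud is pressed in, turned a quarter turn clockwise and staying down about 10 mm; the vials and bench items look undisturbed, and I handed the job in at about 16 s.

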